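# Wind out the mould carriage and hold the mould shut

### The job

Turn the red-knobbed crank of the mould loader clockwise, about two full turns, until the carriage with the lower mould half has come out from under the yellow guard to its front stop. Then pick up the loose upper mould half by its black grip, set it on the two brass dowels and press it down against the spring plunger until the two faces meet flush. Finish while still holding the pair pressed shut: do not let go, as the spring would part them; leave the grease tin, brass weight and sample jar where they stand.

Things in the scene. Friction and masses are not known exactly. Their poses are not given: they have to be found in the camera images.
- loader: Mould loader, fixed to the worktop (it starts in varying places): grey base plate 226 x 104 x 12 mm, a yellow guard bridge 58 (x) x 94 (y) mm, top 72 mm high, in its middle, a blue gear housing with the crank behind it (its +x side) and a low black rubber stop at its front (-x) end. Origin: on the worktop under the middle of the guard. Its x axis runs from the front stop to the crank, z up.
- carriage (a joint): Carriage with the lower mould half, in m: 0 = parked under the guard (lower_face above the loader's origin), grows as it slides along the loader's -x; 0.075 = at the front stop, the lower half standing wholly clear of the guard. Driven only by the crank through a rack, 0.075 m for 12.57 rad.
- crank (a joint): Crank angle in rad, growing clockwise seen from above. 0 = crank arm points along the loader's +x; it starts between 0 and 1.2; end stop at 12.57 (two full turns from 0) = carriage at its front stop. About 0.06 N m of friction; it stays where it is left.
- crank_axis (a point): Fixed point on the crank's vertical axis, 76 mm along the loader's +x from its origin, 96 mm above the worktop. The knob goes round it at 35 mm radius.
- knob_grip (a point): Point to grip on the red crank knob, on the knob's own axis, 96 mm above the worktop. The knob is upright, 18 mm across, from 68 to 111 mm above the worktop, turns freely on its pin (a grip that keeps its direction can go right round), and stands above the guard (72 mm) and the crank arm (66 mm).
- lower_face (a point): Centre of the upper face of the lower mould half (aluminium, 56 (x) x 60 (y) x 20 mm, one piece with the carriage), 44 mm above the worktop; axes parallel to the loader's. Two brass dowels 9 mm across stand 14 mm above the face at y = +20 and -20 mm, the last 5 mm tapering to 4 mm. In the middle a round cavity with the plunger.
- plunger (a joint): Brass spring plunger, 14 mm across, in the middle of the lower half, in m: 0 = stands 6 mm above the face, 0.006 = pressed down level with the face. It pushes up with 5 N at 0 and 11 N at 0.006, so the upper half (weight 2 to 3.2 N) laid on it stays about 6 mm open unless pressed.
- upper_half: Loose upper mould half on the worktop, face down: aluminium plate 56 (x) x 60 (y) x 20 mm with two through holes 12 mm across at y = +20 and -20 mm, and on it a black grip rib 50 (x) x 20 (y) mm, 34 mm high (top at 54 mm). Origin: centre of its underside, the mating face; z up. Take the rib across its 20 mm. It fits either way round.
- water_cooler: Obstacle: tall white chiller cabinet, fixed, 300 x 300 mm and 350 mm high, on the worktop between the upper half's side and the loader's crank. Origin: on the worktop, 10 mm nearer the robot than its middle; its front is 140 mm nearer the robot than the origin, a knob on it 30 mm more. Carry things past in front of it.
- grease_tin: Bystander: round white tin with a blue lid, 64 mm across, 33 mm high. Origin: centre of its underside.
- brass_weight: Bystander: brass weight with a knob, 32 mm across, 42 mm high. Origin: centre of its underside.
- sample_jar: Bystander: clear jar with a red cap, 54 mm across, 80 mm high. Origin: centre of its underside.
Things that resemble listed ones, but are neither listed nor needed, are in the scene too. What is shaped like the upper_half but green or turquoise is not meant.

How it is judged:
By the outcome, as a careful person would: the job done as asked, in the order asked, and still so for the second after the job is handed in, while the arm keeps its last pose, push and grip.
It also fails if it takes over 70 s, if anything falls off the work surface, if the arm or the gripper's body presses on something with over 40 N, if the wrist force passes 120 N, or if a joint passes its speed limit or range.

### The arm

A 6-joint arm with a two-finger parallel gripper is mounted at the origin on a cart in front of the work surface, level with it; the furniture and walls round the work are solid. World frame = base frame: x ahead of the robot, y to its left, z up, the work surface at z = 0. Lengths are in m, angles in degrees, forces in N, time in s.
With the tool pointing down it reaches from about 0.3 to 0.75 m from the base axis. Payload 8.5 kg.
Tool frame: the origin (TCP) lies midway between the tips of the shut fingers; the grasp point (between the pads) lies 19 mm behind it (env.tcp_to_grasp is the z of the grasp point in the tool frame, in m); z points along the fingers, y is the line along which they close (so a half turn about z gives the same grasp; the last joint's range is limited). The gripper opens to 85 mm and grips with 20 to 120 N. Pads are 22 mm wide; open, the fingers measure 114 mm over their backs; the gripper's body (76 mm by 85 mm) begins 54 mm behind the grasp point. The pads swing forward as they close: fully open they stand 13 mm farther back than shut.
Start: joints at [-79.085, 21.807, 74.336, -0, 83.858, -12.336], TCP at [0.217, -0.505, 0.196] pointing down, gripper open.
Joint ranges: [-178.18, 178.18], [-50.72, 133.34], [12.68, 142.11], [-81.47, 261.47], [9.98, 163.14], [-165.26, 165.26]. Speed limits (degrees/s): [136.94, 136.94, 180, 180, 180, 180].

### API

Orientations are given as a 3x3 rotation matrix whose columns are the frame's x, y, z axes.
In Python, from rig import env, imaging, job, models gives the robot as it stands. The module is installed in compiled form; this text tells all that it offers.
- The arm moves only by the tool jog_arm, never from a script. Its argument "plan" is text: rows parted by semicolons, each of 7 numbers parted by spaces: the turn, a rotation vector about the tool's x, y, z in degrees, then the shift along the tool's x, y, z in cm, then the closure in counts, from 0 (fully open) to 255 (shut). In form: rx ry rz x y z claw; .... A call has 1 to 10 rows; each row shifts and turns the commanded pose from where the row before left it, along the tool's axes as they then stand; what a row does not reach is not made up. A row lasts 1/12 s, in which the tool goes at most 41.7 mm and 7.16 degrees, less where a joint would pass 70% of its speed; a pose out of reach is approached as far as the arm can. A call with a gripper value outside its range is refused whole. The fingers move at their own pace and stop on an object; "grip_force" is the grip in N (left out, the last holds). Time passes only in rows, so rows that do not move let the fingers close. It gives the time, the measured TCP pose, the force, the opening and the grip force at its end, in the units of the state.
- env.observe(): the state, without advancing time (a new reading comes with each control period).
- imaging.get_image(name): name is "side" or "top" or "wrist"; returns a dict with "pixels" (480x640x3 uint8, red, green, blue), "depth" (480x640 float32, m along the optical axis (not along the pixel's ray), 0 where there is no reading), "fov_y" (degrees; the focal length in pixels is half the picture's height over the tangent of half this angle, whatever the lens; pixels are square), "cx", "cy" (the principal point, pixels), "world_from_camera" (4x4, takes a point from camera to world coordinates). Camera axes: x right, y down, z forward; pixel columns grow to the right and rows downward; lengths in m; the calibration is good to about 2 mm. The wrist camera is an equidistant fisheye: a pixel r from the principal point sees the ray r / f radians off the axis. A picture is of the moment at which its call begins.
- job.close_job(): hands the job in; it is judged then, once.
Trained networks look in the newest picture that a camera, given by its name, has taken for a name from the list of things; names that differ only in an ending like _2 or _b are one class to them, and where a whole thing is asked for, a point or a joint stands for the part that bears it (a point fixed in the world has none). Each returns a list of dicts, best first, with "confidence" (0 to 1); they miss things now and then, are a little off and sometimes report something else, mostly with a low value. They report only what shows in the picture. A call takes as long as a camera call. They do not tell look-alikes from the thing itself.
- models.outline_of(camera, query): "region" (480x640 bool, what is visible of it) and "bbox" ([centre column, centre row, width, height] in pixels, round what is visible of it).
- models.tip_of(camera, query): "at" ([column, row] in pixels: a listed point, or the origin of a listed thing).
The state is a dict: "time_s": time; "q": joint angles; "qvel": joint speeds; "joint_efforts": joint torques, N m; "position": TCP position; "tool_rot": TCP orientation; "ft_force": force on the tool from outside, world axes, zero at the start; "wrist_torque": the same for the moment, N m; "grip_width": finger opening in m; "gripper_force": force on a finger pad.
Only numpy, scipy, OpenCV 4.12 (cv2) and the standard library are available. Lean on these libraries where they do the work, as an engineer would, in place of code of your own. Each camera call takes 0.05 s, during which the arm holds its last target. There are 200 camera calls.

## Working session

There is one attempt and no reset: what is moved stays moved. The work goes in short steps, Python scripts to look and compute and a tool call to move; the robot and the scene stay as the last step left them, time stands still between calls to the robot, and variables do not carry over. Pictures are saved under pics/ and viewed, at most 10 in all, crops included, and the job is handed in when it is done.

Besides the shell and the picture viewer there is one more tool, called after "Request:" as name(argument=value, ...) on one line, values as JSON. jog_arm: Moves the arm, as the interface text tells. Its arguments: {"type":"object","properties":{"plan":{"type":"string"},"grip_force":{"type":"number"}},"required":["plan"]}

```bash
mkdir -p pics
cat > h.py <<'E'
import numpy as np, cv2
from rig import env, imaging, job, models
def ray(im,c,r):
    f=240/np.tan(np.radians(im["fov_y"]/2)); return np.array([(c-im["cx"])/f,(r-im["cy"])/f,1.0])
def world(im,c,r,d=None):
    c0,r0=int(round(c)),int(round(r))
    if d is None:
        w=im["depth"][max(r0-2,0):r0+3,max(c0-2,0):c0+3]; w=w[w>0]; d=np.median(w) if len(w) else np.nan
    T=im["world_from_camera"]; return T[:3,:3]@(ray(im,c,r)*d)+T[:3,3]
def atz(im,c,r,z):
    T=im["world_from_camera"]; v=T[:3,:3]@ray(im,c,r); o=T[:3,3]; return o+v*(z-o[2])/v[2]
def cloud(im):
    f=240/np.tan(np.radians(im["fov_y"]/2)); v,u=np.mgrid[:480,:640]; d=im["depth"]
    P=np.stack([(u-im["cx"])/f*d,(v-im["cy"])/f*d,d],-1); T=im["world_from_camera"]
    return P@T[:3,:3].T+T[:3,3]
def save(im,n): cv2.imwrite("pics/"+n,cv2.cvtColor(im["pixels"],cv2.COLOR_RGB2BGR))
E
python3 - <<'E'
from h import *
np.set_printoptions(precision=4,suppress=True)
for cam in("top","side"):
    im=imaging.get_image(cam); save(im,cam+"0.png")
    print(cam,im["fov_y"],im["world_from_camera"][:3].tolist())
    for q in("loader","upper_half","water_cooler","grease_tin","brass_weight","sample_jar","knob_grip","lower_face","crank_axis"):
        for o in models.tip_of(cam,q)[:3]: print(q,round(o["confidence"],2),np.round(o["at"],1),world(im,*o["at"]))
s=env.observe(); print(s["position"],s["tool_rot"],s["ft_force"],s["time_s"],env.tcp_to_grasp)
E
```

```text
top 56.629441342419 [[-0.015158044376979615, -0.9856182574652355, 0.1683059245595894, 0.4060584161640227], [-0.999807744476073, 0.012846709025240807, -0.014813377497669365, -0.06832994238064966], [0.012438158076386444, -0.1684981086493658, -0.9856234978962574, 1.0832669562687196]]
loader 0.98 [434.  270.3] [ 0.4972 -0.3496  0.0718]
upper_half 0.91 [222.1 304.6] [0.4274 0.1349 0.0522]
upper_half 0.9 [176.6 258.3] [0.5366 0.2457 0.0409]
upper_half 0.83 [166.1 311.4] [0.414  0.2614 0.0526]
water_cooler 0.57 [318.2 272.5] [ 0.4987 -0.0858  0.0396]
grease_tin 0.88 [317.7 309.9] [ 0.4123 -0.0834  0.0325]
sample_jar 0.78 [212.  215.4] [0.6327 0.1596 0.0672]
sample_jar 0.41 [319.  310.3] [ 0.4113 -0.0865  0.032 ]
knob_grip 0.71 [473.8 233.6] [ 0.5742 -0.4325  0.111 ]
lower_face 0.64 [439.9 273.1] [ 0.4905 -0.3624  0.0728]
crank_axis 0.76 [458.4 239.3] [ 0.5689 -0.4122  0.0665]
side 47.09726695315763 [[-0.1452809653125021, -0.45731139258950754, 0.8773595222744852, -0.5552779571321498], [-0.9891196416517799, 0.04638673940405373, -0.13960875655242708, 0.12359866801107448], [0.023146827353268323
[... 223 characters left out ...]
per_half 0.74 [473.3 217.1] [ 0.5641 -0.4345  0.099 ]
grease_tin 0.92 [343.7 297. ] [ 0.3822 -0.0879  0.0173]
brass_weight 0.5 [333.3 274.2] [ 0.4877 -0.0848  0.0089]
brass_weight 0.3 [451.7 268.5] [ 0.4685 -0.3558  0.018 ]
brass_weight 0.17 [217.1 248.7] [0.619  0.1744 0.0175]
sample_jar 0.75 [216.  250.2] [0.6177 0.1771 0.0143]
sample_jar 0.58 [333.4 274.5] [ 0.4873 -0.085   0.0083]
knob_grip 0.78 [476.  218.8] [ 1.6837 -1.0078 -0.4671]
lower_face 0.89 [451.4 253.6] [ 0.4906 -0.3596  0.0444]
crank_axis 0.88 [458.4 219.9] [ 0.7558 -0.4873 -0.003 ]
[ 0.2171 -0.5053  0.196 ] [[ 0.9188  0.3947  0.    ]
 [ 0.3947 -0.9188  0.    ]
 [ 0.     -0.     -1.    ]] [ 0.2639 -0.2124  0.9183] 1.0 -0.0187
```

View pics/top0.png

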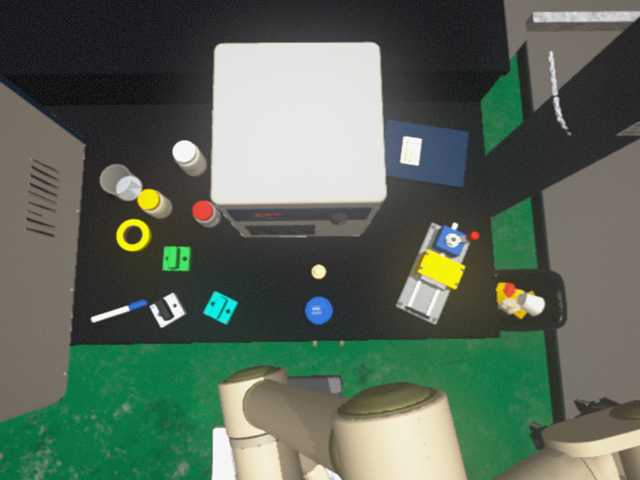

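View pics/side0.png

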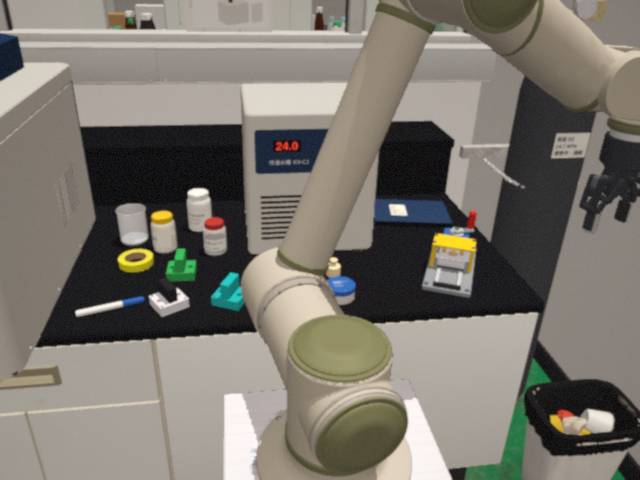

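The top view shows the silver upper half with its black rib at (168,310), with turquoise (221,307) and green (176,258) look-alikes. The loader guard is at (441,268) and the red knob at (475,236). The side view agrees with this. Next I'll measure each thing precisely.

Run:
```python
from h import *
np.set_printoptions(precision=4,suppress=True)
im=imaging.get_image("top"); P=cloud(im); px=im["pixels"].astype(int); R,G,B=px[...,0],px[...,1],px[...,2]
hsv=cv2.cvtColor(im["pixels"],cv2.COLOR_RGB2HSV)
def box(m,n):
    X=P[m]; r=cv2.minAreaRect(X[:,:2].astype(np.float32)); print(n,len(X),r,"mean",X.mean(0)); return X
yel=(hsv[...,0]>22)&(hsv[...,0]<35)&(hsv[...,1]>150)&(R>120)&(P[...,1]<-.25)&(abs(P[...,2]-.072)<.006)&(P[...,1]>-.5)&(P[...,0]<.6)
Y=box(yel,"guard")
roi=(P[...,1]<-.2)&(P[...,1]>-.5)&(P[...,0]>.3)&(P[...,0]<.68)
box(roi&(abs(P[...,2]-.012)<.005)&(hsv[...,1]<60)&(R>60),"base")
v,u=np.mgrid[:480,:640]
red=(u>462)&(u<486)&(v>225)&(v<248)&(R>120)&(G<70)&(B<70)
print("red",red.sum(),P[red].mean(0),np.percentile(P[red],[5,50,95],axis=0), u[red].mean(),v[red].mean(), atz(im,u[red].mean(),v[red].mean(),.105))
blu=roi&(B>120)&(R<90)&(P[...,2]>.03); box(blu,"blue")
ru=(u>140)&(u<198)&(v>285)&(v<335)
pl=box(ru&(abs(P[...,2]-.02)<.005)&(R>90),"plate")
rb=box(ru&(P[...,2]>.046),"rib")
for q in("grease_tin","brass_weight","sample_jar","upper_half"):
    for o in models.outline_of("top",q)[:4]: X=P[o["region"]]; print(q,round(o["confidence"],2),np.round(o["bbox"]),np.median(X,0),X[:,2].max())
```

```text
guard 991 ((0.5007767081260681, -0.36559218168258667), (0.09473658353090286, 0.05797262117266655), 63.79948043823242) mean [ 0.5006 -0.3651  0.0722]
base 1843 ((0.5027284622192383, -0.36563920974731445), (0.10504966974258423, 0.235573872923851), 64.01887512207031) mean [ 0.4694 -0.3438  0.0124]
red 62 [ 0.5751 -0.4424  0.087 ] [[ 0.5642 -0.484  -0.001 ]
 [ 0.5732 -0.4344  0.1092]
 [ 0.5994 -0.4253  0.1133]] 474.2258064516129 235.01612903225808 [ 0.572  -0.4355  0.105 ]
blue 323 ((0.569918155670166, -0.3979169428348541), (0.05885375663638115, 0.05563803389668465), 63.68095397949219) mean [ 0.5684 -0.3912  0.0559]
plate 354 ((0.41836312413215637, 0.2715987265110016), (0.056551020592451096, 0.06234339624643326), 30.125587463378906) mean [0.4181 0.2672 0.0202]
rib 224 ((0.4018097221851349, 0.11263079941272736), (0.3590453565120697, 0.04632269963622093), 83.99349975585938) mean [0.4177 0.2516 0.1086]
grease_tin 0.8 [318. 310.  26.  25.] [ 0.412  -0.0843  0.0328] 1.0832669562687196
brass_weight 0.52 [317. 272.  14.  14.] [ 0.5015 -0.0854  0.0265] 0.045589995595491484
sample_jar 0.56 [207. 214.  26.  22.] [0.6357 0.1748 0.0779] 1.0832669562687196
upper_half 0.95 [218. 308.  34.  38.] [0.4207 0.1422 0.0217] 1.0832669562687196
upper_half 0.74 [177. 258.  30.  26.] [0.5374 0.2459 0.0217] 1.0832669562687196
upper_half 0.58 [166. 312.  39.  31.] [0.4182 0.2652 0.0215] 1.0832669562687196
```

Run:
```python
from h import *
a=[cloud(imaging.get_image(c)).reshape(-1,3) for c in("top","side")]; a=np.vstack(a)
a=a[(a[:,2]<.6)]
print("     "+" ".join(f"{y:5.2f}" for y in np.arange(-.8,.4,.05)))
for x in np.arange(.2,.85,.05):
    row=[]
    for y in np.arange(-.8,.4,.05):
        s=a[(abs(a[:,0]-x)<.025)&(abs(a[:,1]-y)<.025)]; row.append(f"{s[:,2].max()*100:5.0f}" if len(s)>3 else "    .")
    print(f"{x:.2f}",*row)
c=a[(abs(a[:,2]-.35)<.01)&(a[:,0]>.4)]; print(np.percentile(c[:,:2],[1,99],axis=0))
c=a[(a[:,2]>.1)&(a[:,2]<.3)&(a[:,0]>.45)&(abs(a[:,1]+.05)<.1)];print(np.percentile(c,[0.5,5,50],axis=0))
```

```text
-0.80 -0.75 -0.70 -0.65 -0.60 -0.55 -0.50 -0.45 -0.40 -0.35 -0.30 -0.25 -0.20 -0.15 -0.10 -0.05  0.00  0.05  0.10  0.15  0.20  0.25  0.30  0.35  0.40
0.20   -74   -74   -74   -74   -74    34    45    51    55    57    57    56   -74    60    60    50    40    29    20   -74   -74   -74   -74   -74   -74
0.25   -74   -74   -74   -74   -73    34    53    54    54    57    57   -74   -74    58    60    55    43    30    20   -74   -74   -74   -74   -74   -74
0.30   -74   -74   -73   -74   -74   -74    50    51   -74   -74   -74   -74   -74    -7    60    55    41    25    20   -74   -74   -74   -74   -74   -74
0.35   -42   -42   -42   -42     .     .     1     1     1     1     1     1     1     1     1     1     1     1     0     1     1     1     0     1     1
0.40   -44   -44   -47   -42     .     .     1     1     2     2     3     1     1     1     4     4     1     1     3     6     2     6     6     2     2
0.45   -44   -45   -46   -42     .     .     1     1     8     8     2     2     1     1     4     4     1     1     2     6     2     6     6     2     1
0.50   -43   -42   -
[... 537 characters left out ...]
36    36    36    36    36     9     9     7    10     9     2
0.70   -74   -74     .     .     .     .     1     2     2     2     1     1    36    36    36    36    36    36    36     0     1     1     9     9     9
0.75    23    23     .     .     .     .     1     2     2     2     2     2    36    36    36    36    36    36    36     0    11    10     1     9     9
0.80    56    56    55     .     .     .     1     2     2     2     2     2    36    36    36    36    36    36    36     0    10    11     1     1     1
[[ 0.54955674 -0.56011017]
 [ 2.34655225  0.56984012]]
[[ 0.57306505 -0.14866804  0.10383893]
 [ 0.58515276 -0.13524735  0.12526006]
 [ 0.59058288 -0.01981029  0.17668594]]
```

Request:
jog_arm(plan="0 0 0 3.5 0.7 0 0;0 0 0 3.5 0.7 0 0;0 0 0 3.5 0.7 0 0;0 0 0 3.5 0.7 0 0;0 0 0 3.5 0.7 0 0;0 0 0 3.5 0.7 0 0;0 0 0 3.5 0.7 0 0;0 0 0 3.5 0.7 0 0;0 0 0 3.5 0.7 0 0;0 0 0 3.5 0.7 0 0", grip_force=40)

```text
time_s: 2.18
position: [0.568, -0.4307, 0.196]
tool_rot: [[0.919, 0.395, -0.0], [0.395, -0.919, -0.0], [-0.0, -0.0, -1.0]]
ft_force: [0.1, -0.7, 0.4]
grip_width: 0.0858
gripper_force: 0.0
```

Request:
jog_arm(plan="0 0 0 0 0 0 0;0 0 0 0 0 0 0")

```text
time_s: 2.35
position: [0.5677, -0.4305, 0.1949]
tool_rot: [[0.918, 0.397, -0.001], [0.397, -0.918, 0.001], [-0.0, -0.001, -1.0]]
ft_force: [0.1, 0.6, 1.1]
grip_width: 0.0851
gripper_force: 0.0
```

```bash
cat >> h.py <<'E'
def fray(im,c,r):
    f=240/np.tan(np.radians(im["fov_y"]/2)); d=np.array([c-im["cx"],r-im["cy"]]); n=np.hypot(*d)+1e-9; t=n/f
    return im["world_from_camera"][:3,:3]@np.array([*(d/n*np.sin(t)),np.cos(t)])
def fatz(im,c,r,z):
    o=im["world_from_camera"][:3,3]; v=fray(im,c,r); return o+v*(z-o[2])/v[2]
E
python3 - <<'E'
from h import *
np.set_printoptions(precision=4,suppress=True)
im=imaging.get_image("wrist"); save(im,"w1.png")
p=im["pixels"].astype(int); m=((p[...,0]>110)&(p[...,1]<60)&(p[...,2]<60)).astype(np.uint8)
n,l,s,c=cv2.connectedComponentsWithStats(m)
for i in range(1,n):
    if s[i,4]>30: print(s[i],c[i],[fatz(im,*c[i],z)[:2] for z in(.096,.111)], np.median(im["depth"][l==i]))
for q in("knob_grip","crank_axis"):
    for o in models.tip_of("wrist",q)[:2]: print(q,o["confidence"],o["at"],fatz(im,*o["at"],.096))
print(im["world_from_camera"][:3])
E
```

```text
[318 208  23  33 433] [328.6397 221.8314] [array([ 0.5736, -0.4347]), array([ 0.5772, -0.4328])] 0.27445322
knob_grip 0.87 [328.1, 223.3] [ 0.5724 -0.4348  0.096 ]
crank_axis 0.97 [284.3, 209.7] [ 0.569  -0.3998  0.096 ]
[[ 0.3983 -0.8743 -0.2773  0.6383]
 [-0.9172 -0.3801 -0.1193 -0.3993]
 [-0.0011  0.3018 -0.9534  0.3721]]
```

View pics/w1.png

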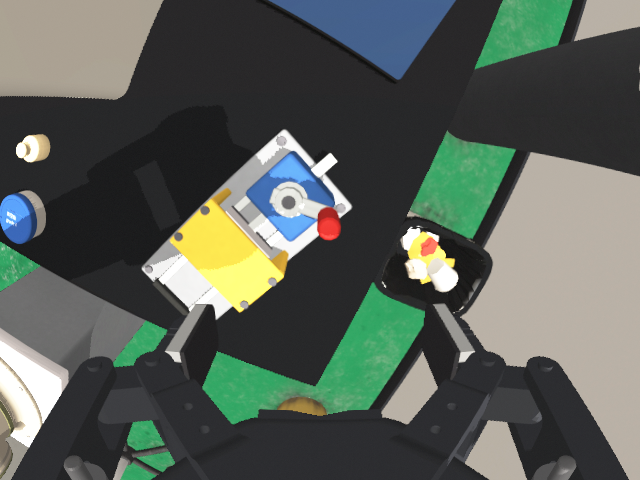

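The wrist view shows the knob at (328,222) and the crank hub at (289,203), which matches the top-view estimate. I'll descend and grip.

Request:
jog_arm(plan="0 0 0 0.33 0.58 0 0;0 0 0 0 0 3 0;0 0 0 0 0 3 0;0 0 0 0 0 3 0;0 0 0 0 0 2.6 0;0 0 0 0 0 0 150;0 0 0 0 0 0 255;0 0 0 0 0 0 255;0 0 0 0 0 0 255;0 0 0 0 0 0 255", grip_force=40)

```text
time_s: 3.33
position: [0.5721, -0.4362, 0.0823]
tool_rot: [[0.919, 0.395, 0.002], [0.395, -0.919, -0.003], [0.001, 0.003, -1.0]]
ft_force: [0.2, 0.3, -0.7]
grip_width: 0.0252
gripper_force: 0.0
```

Request:
jog_arm(plan="0 0 0 0 0 0 255;0 0 0 0 0 0 255;0 0 0 0 0 0 255")

```text
time_s: 3.58
position: [0.5717, -0.4355, 0.0804]
tool_rot: [[0.919, 0.395, 0.0], [0.395, -0.919, -0.0], [0.0, 0.0, -1.0]]
ft_force: [0.6, -0.4, -0.1]
grip_width: -0.0001
gripper_force: 0.0
```

Run:
```python
from h import *
np.set_printoptions(precision=4,suppress=True)
im=imaging.get_image("wrist"); save(im,"w2.png")
for q in("knob_grip","crank_axis"):
    for o in models.tip_of("wrist",q)[:2]: print(q,o["confidence"],o["at"],fatz(im,*o["at"],.096))
s=env.observe(); print(s)
```

```text
knob_grip 0.71 [318.7, 289.2] [ 0.5721 -0.4342  0.096 ]
crank_axis 0.61 [248.1, 266.9] [ 0.5693 -0.399   0.096 ]
{'time_s': 3.7333, 'q': array([-46.7094,  43.9615,  52.8412,  -0.0012,  83.1946,  20.0363]), 'qvel': array([-0.0527, -0.0114,  0.0863, -0.1309,  0.0583,  0.0103]), 'joint_efforts': array([ -0.0004, -63.6701, -23.0686,  -0.0002,   0.0023,  -0.0001]), 'position': array([ 0.5717, -0.4355,  0.0801]), 'tool_rot': array([[ 0.9188,  0.3948,  0.    ],
       [ 0.3948, -0.9188, -0.    ],
       [-0.    ,  0.    , -1.    ]]), 'ft_force': array([ 0.3512, -0.4978,  0.278 ]), 'wrist_torque': array([-0.0128,  0.0275, -0.0171]), 'gripper_force': 0.0, 'grip_width': 7.847646544517417e-05}
```

View pics/w2.png

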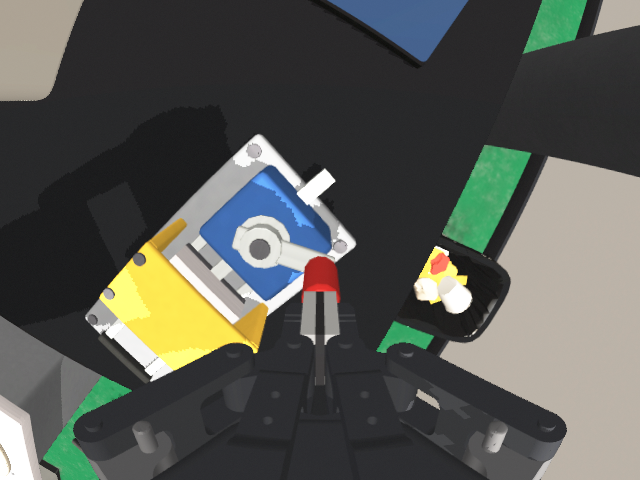

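Run:
```python
from h import *
np.set_printoptions(precision=4,suppress=True)
im=imaging.get_image("wrist"); T=im["world_from_camera"]; zc=T[:3,2]
def fw(c,r):
    v=fray(im,c,r); return T[:3,3]+v*im["depth"][r,c]/(v@zc)
for r in range(255,350,6): print(r,im["pixels"][r,312],fw(312,r),im["pixels"][r,327],fw(327,r))
im2=imaging.get_image("side"); save(im2,"s2.png")
p=im2["pixels"].astype(int); m=(p[...,0]>110)&(p[...,1]<70)&(p[...,2]<70); m[:,:440]=0;m[:,520:]=0;m[:180]=0;m[260:]=0
v,u=np.nonzero(m);print(len(u),u.min(),u.max(),v.min(),v.max())
cv2.imwrite("pics/s2c.png",cv2.resize(cv2.cvtColor(im2["pixels"][130:310,380:560],cv2.COLOR_RGB2BGR),(540,540)))
```

```text
255 [230 231 225] [ 0.5764 -0.4282  0.065 ] [161 161 155] [ 0.579  -0.4361  0.0629]
261 [166  39  36] [ 0.5774 -0.428   0.0768] [164  39  35] [ 0.5812 -0.4348  0.0788]
267 [167  38  35] [ 0.577  -0.4283  0.0841] [165  39  36] [ 0.5808 -0.4348  0.0864]
273 [169  39  35] [ 0.5779 -0.4281  0.0941] [165  39  36] [ 0.5807 -0.4347  0.0939]
279 [168  38  35] [ 0.5774 -0.4285  0.0997] [164  38  35] [ 0.5806 -0.4346  0.1008]
285 [177  39  35] [ 0.5776 -0.4286  0.1067] [210  47  42] [ 0.5802 -0.4347  0.1067]
291 [177 120 115] [ 0.5807 -0.4275  0.1198] [179 119 115] [ 0.5822 -0.4336  0.1176]
297 [156 154 150] [ 0.5802 -0.4278  0.1241] [156 154 149] [ 0.5822 -0.4335  0.1234]
303 [156 154 150] [ 0.5803 -0.4279  0.1296] [156 154 149] [ 0.5827 -0.4331  0.1298]
309 [155 154 149] [ 0.5805 -0.4279  0.1347] [156 154 150] [ 0.5827 -0.433   0.1348]
315 [156 155 149] [ 0.5804 -0.428   0.139 ] [155 154 149] [ 0.5825 -0.433   0.1391]
321 [156 155 150] [ 0.5802 -0.4282  0.1431] [155 153 149] [ 0.5818 -0.4333  0.1421]
327 [157 156 151] [ 0.5799 -0.4284  0.1466] [157 155 150] [ 0.5825 -0.4329  0.1476]
333 [158 156 152] [ 0.5807 -0.4281  0.1519] [159 157 153] [ 0.5829 -0.4326  0.1523]
339 [229 226 222] [ 0.5777 -0.4294  0.1506] [229 226 222] [ 0.5807 -0.4336  0.1523]
345 [44 44 48] [ 0.5811 -0.4281  0.1595] [45 45 49] [ 0.5838 -0.432   0.161 ]
105 467 475 212 228
```

View pics/s2c.png

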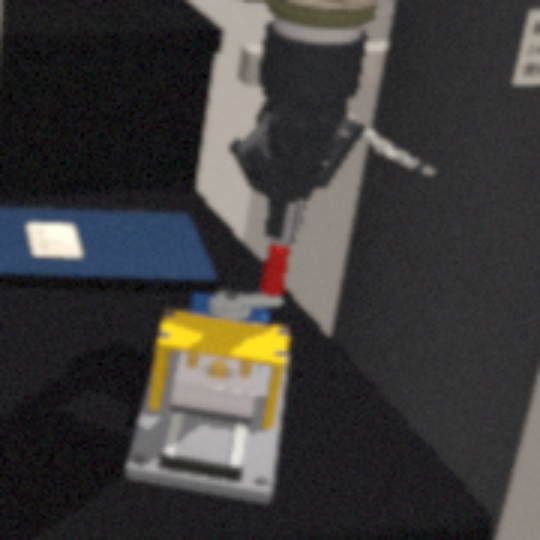

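The wrist depth puts the shut fingertips at z ≈ 0.115, and the side crop shows them just above the knob. The reported TCP is 0.080, so the real tips sit about 35 mm higher than reported, while x and y agree. I'll open and go down 3.5 cm, watching the force.

Request:
jog_arm(plan="0 0 0 0.1 -0.1 0 0;0 0 0 0 0 0 0;0 0 0 0 0 0 0;0 0 0 0 0 0 0;0 0 0 0 0 0 0;0 0 0 0 0 0 0;0 0 0 0 0 1 0;0 0 0 0 0 1 0;0 0 0 0 0 1 0;0 0 0 0 0 0.5 0")

```text
time_s: 4.67
position: [0.5715, -0.4334, 0.0423]
tool_rot: [[0.919, 0.395, -0.002], [0.395, -0.919, 0.003], [-0.001, -0.003, -1.0]]
ft_force: [-0.3, 0.8, 0.1]
grip_width: 0.0853
gripper_force: 0.0
```

Request:
jog_arm(plan="0 0 0 0 0 0 200;0 0 0 0 0 0 255;0 0 0 0 0 0 255;0 0 0 0 0 0 255;0 0 0 0 0 0 255;0 0 0 0 0 0 255;0 0 0 0 0 0 255;0 0 0 0 0 0 255")

```text
time_s: 5.33
position: [0.5724, -0.4349, 0.0458]
tool_rot: [[0.919, 0.395, 0.001], [0.395, -0.919, -0.002], [0.0, 0.002, -1.0]]
ft_force: [1.1, -3.0, 3.5]
grip_width: 0.0169
gripper_force: 39.5
```

Gripped: the opening is 17 mm at 39.5 N. Next I'll work out the crank rows.

```bash
cat > crank.py <<'E'
from h import *
import sys
c=np.array([.5688,-.3993]); s=env.observe(); p=s["position"][:2]; R=s["tool_rot"][:2,:2]
a=np.arctan2(*(p-c)[::-1]); a0=np.degrees(a); n=int(sys.argv[1]); st=float(sys.argv[2])
print("angle now",a0,"loader",-(a0+26.2)%360,"r",np.hypot(*(p-c)))
pts=[c+.035*np.array([np.cos(t),np.sin(t)]) for t in a-np.radians(st)*np.arange(1,n+1)]
prev=p
for k,q in enumerate(pts):
    d=np.round(R.T@(q-prev)*100,2); prev=prev+R@d/100; print(f"0 0 0 {d[0]} {d[1]} 0 255;",end="\n" if k%10==9 else "")
E
python3 crank.py 18 20
```

```text
angle now -84.18508152988696 loader 57.985081529886955 r 0.035830364956250776
0 0 0 -1.05 -0.64 0 255;0 0 0 -0.83 -0.89 0 255;0 0 0 -0.46 -1.13 0 255;0 0 0 -0.06 -1.21 0 255;0 0 0 0.37 -1.16 0 255;0 0 0 0.73 -0.97 0 255;0 0 0 1.03 -0.65 0 255;0 0 0 1.19 -0.27 0 255;0 0 0 1.2 0.16 0 255;0 0 0 1.08 0.56 0 255;
0 0 0 0.82 0.9 0 255;0 0 0 0.47 1.12 0 255;0 0 0 0.05 1.21 0 255;0 0 0 -0.36 1.16 0 255;0 0 0 -0.74 0.97 0 255;0 0 0 -1.02 0.65 0 255;0 0 0 -1.19 0.27 0 255;0 0 0 -1.21 -0.16 0 255;
```

Request:
jog_arm(plan="0 0 0 -1.05 -0.64 0 255;0 0 0 -0.83 -0.89 0 255;0 0 0 -0.46 -1.13 0 255;0 0 0 -0.06 -1.21 0 255;0 0 0 0.37 -1.16 0 255;0 0 0 0.73 -0.97 0 255;0 0 0 1.03 -0.65 0 255;0 0 0 1.19 -0.27 0 255;0 0 0 1.2 0.16 0 255;0 0 0 1.08 0.56 0 255")

```text
time_s: 6.17
position: [0.5773, -0.3652, 0.0456]
tool_rot: [[0.919, 0.395, -0.0], [0.395, -0.919, -0.002], [-0.001, 0.002, -1.0]]
ft_force: [-4.2, -6.6, 2.0]
grip_width: 0.0167
gripper_force: 40.7
```

Request:
jog_arm(plan="0 0 0 0.82 0.9 0 255;0 0 0 0.47 1.12 0 255;0 0 0 0.05 1.21 0 255;0 0 0 -0.36 1.16 0 255;0 0 0 -0.74 0.97 0 255;0 0 0 -1.02 0.65 0 255;0 0 0 -1.19 0.27 0 255;0 0 0 -1.21 -0.16 0 255;0 0 0 0 0 0 255;0 0 0 0 0 0 255")

```text
time_s: 7.0
position: [0.5716, -0.4349, 0.0458]
tool_rot: [[0.919, 0.394, 0.0], [0.394, -0.919, -0.003], [-0.001, 0.003, -1.0]]
ft_force: [-1.3, -6.9, 3.7]
grip_width: 0.0168
gripper_force: 40.9
```

```bash
python3 - <<'E'
from h import *
s=env.observe(); print(s["position"],s["ft_force"],s["grip_width"],s["tool_rot"])
im=imaging.get_image("side"); save(im,"s3.png")
for q in("lower_face","knob_grip","carriage"):
    for o in models.tip_of("side",q)[:2]: print(q,o["confidence"],o["at"],atz(im,*o["at"],.044))
E
python3 crank.py 16 20
```

```text
[ 0.57155353 -0.43489046  0.04580874] [-1.26619415 -6.90091267  3.66263678] 0.01679648669345313 [[ 9.19302391e-01  3.93551918e-01  3.54666450e-05]
 [ 3.93550540e-01 -9.19298926e-01 -2.73085877e-03]
 [-1.04213026e-03  2.52444291e-03 -9.99996271e-01]]
lower_face 0.84 [448.0, 257.7] [ 0.47374134 -0.34522633  0.044     ]
knob_grip 0.53 [475.5, 216.7] [ 0.67652146 -0.4964585   0.044     ]
angle now -84.76632053313146 loader 58.56632053313146 r 0.035718987922706766
0 0 0 -1.05 -0.64 0 255;0 0 0 -0.81 -0.9 0 255;0 0 0 -0.46 -1.13 0 255;0 0 0 -0.04 -1.21 0 255;0 0 0 0.37 -1.16 0 255;0 0 0 0.75 -0.96 0 255;0 0 0 1.03 -0.64 0 255;0 0 0 1.19 -0.26 0 255;0 0 0 1.2 0.17 0 255;0 0 0 1.08 0.57 0 255;
0 0 0 0.81 0.91 0 255;0 0 0 0.46 1.12 0 255;0 0 0 0.04 1.22 0 255;0 0 0 -0.38 1.15 0 255;0 0 0 -0.74 0.96 0 255;0 0 0 -1.04 0.65 0 255;Traceback (most recent call last):
  File "<stdin>", line 5, in <module>
ValueError: it knows: brass_weight, crank_axis, grease_tin, knob_grip, loader, lower_face, sample_jar, upper_half, water_cooler
```

Request:
jog_arm(plan="0 0 0 -1.05 -0.64 0 255;0 0 0 -0.81 -0.9 0 255;0 0 0 -0.46 -1.13 0 255;0 0 0 -0.04 -1.21 0 255;0 0 0 0.37 -1.16 0 255;0 0 0 0.75 -0.96 0 255;0 0 0 1.03 -0.64 0 255;0 0 0 1.19 -0.26 0 255;0 0 0 1.2 0.17 0 255;0 0 0 1.08 0.57 0 255")

```text
time_s: 7.98
position: [0.5783, -0.3652, 0.0456]
tool_rot: [[0.919, 0.395, -0.0], [0.395, -0.919, -0.004], [-0.002, 0.004, -1.0]]
ft_force: [-5.0, -13.2, 1.8]
grip_width: 0.0167
gripper_force: 41.1
```

Request:
jog_arm(plan="0 0 0 0.81 0.91 0 255;0 0 0 0.46 1.12 0 255;0 0 0 0.04 1.22 0 255;0 0 0 -0.38 1.15 0 255;0 0 0 -0.74 0.96 0 255;0 0 0 -0.2 0.16 0 255;0 0 0 0 0 0 255;0 0 0 0 0 0 255")

```text
time_s: 8.65
position: [0.6028, -0.4153, 0.046]
tool_rot: [[0.918, 0.395, 0.007], [0.395, -0.918, -0.004], [0.005, 0.006, -1.0]]
ft_force: [13.2, -6.2, -0.1]
grip_width: 0.0167
gripper_force: 41.0
```

```bash
python3 crank.py 1 5
python3 - <<'E'
from h import *
im=imaging.get_image("side")
for o in models.tip_of("side","lower_face")[:2]: print(o["confidence"],o["at"],atz(im,*o["at"],.044))
E
```

```text
angle now -25.162907247238717 loader 358.9629072472387 r 0.03751552337874344
0 0 0 -0.4 0.0 0 255;0.32 [449.1, 269.3] [ 0.42401048 -0.32920915  0.044     ]
```

Request:
jog_arm(plan="0 0 0 -0.17 0.41 0 255;0 0 0 0 0 0 255;0 0 0 0 0 0 255")

```text
time_s: 9.0
position: [0.6027, -0.4157, 0.0458]
tool_rot: [[0.918, 0.397, 0.005], [0.397, -0.918, 0.003], [0.006, -0.001, -1.0]]
ft_force: [10.6, 6.9, 5.2]
grip_width: 0.0166
gripper_force: 41.6
```

```bash
python3 crank.py 1 5
```

```text
angle now -25.89492948348092 loader 359.6949294834809 r 0.03765366763255212
0 0 0 -0.41 -0.01 0 255;
```

The crank is against its end stop: it pushes back with 11 N tangentially and doesn't move. Release and lift.

Request:
jog_arm(plan="0 0 0 0.25 -0.15 0 255;0 0 0 0 0 0 0;0 0 0 0 0 0 0;0 0 0 0 0 0 0;0 0 0 0 0 0 0;0 0 0 0 0 0 0;0 0 0 0 0 -2 0;0 0 0 0 0 -4 0;0 0 0 0 0 -4 0;0 0 0 0 0 -2 0")

```text
time_s: 9.83
position: [0.6018, -0.4176, 0.1706]
tool_rot: [[0.919, 0.394, 0.005], [0.394, -0.919, -0.005], [0.003, 0.006, -1.0]]
ft_force: [-0.5, -0.3, 0.5]
grip_width: 0.0854
gripper_force: 0.0
```

Request:
jog_arm(plan="0 0 0 -4 0 0 0;0 0 0 -4 0 0 0;0 0 -2 -4 0 0 0;0 0 -2 -4 0 0 0;0 0 -2 -3 0 0 0;0 0 -1 0 0 0 0")

```text
time_s: 10.33
position: [0.423, -0.4978, 0.1653]
tool_rot: [[0.866, 0.5, -0.001], [0.5, -0.866, -0.001], [-0.002, -0.0, -1.0]]
ft_force: [0.1, -1.4, -0.4]
grip_width: 0.0855
gripper_force: 0.0
```

Run:
```python
from h import *
np.set_printoptions(precision=4,suppress=True)
s=env.observe(); p=s["position"]; print(p,s["q"],s["tool_rot"])
im=imaging.get_image("wrist"); save(im,"w4.png")
for q in("knob_grip","lower_face","crank_axis","loader"):
    for o in models.tip_of("wrist",q)[:2]: print(q,o["confidence"],o["at"],fatz(im,*o["at"],.044 if q=="lower_face" else .096))
print("delta to upper, tool cm",s["tool_rot"].T@(np.array([.418,.2685,p[2]])-p)*100)
```

```text
[ 0.423  -0.4978  0.1653] [-59.9652  33.5924  59.1019  -0.0863  87.3207   0.0214] [[ 0.8659  0.5003 -0.0014]
 [ 0.5003 -0.8659 -0.0005]
 [-0.0015 -0.0003 -1.    ]]
lower_face 0.96 [157.0, 116.0] [ 0.4331 -0.3332  0.044 ]
delta to upper, tool cm [ 37.9002 -66.6003  -0.0396]
```

View pics/w4.png

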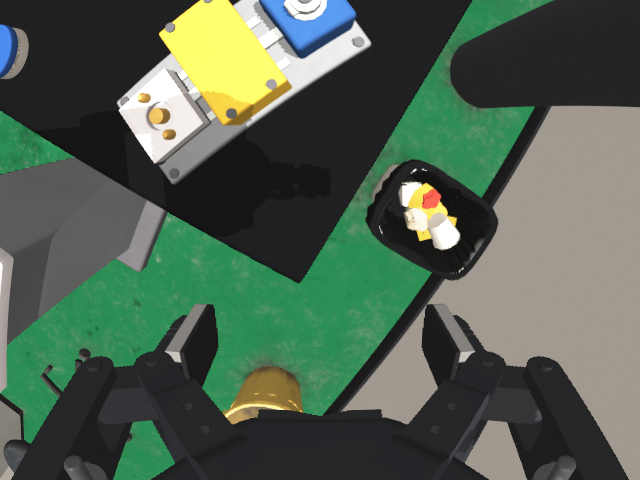

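The wrist view shows the lower half out in front of the guard at (160,117), with its dowels and plunger visible. Its face is at (0.433,-0.333), as predicted for the front stop. Next, over to the upper half.

Request:
jog_arm(plan="0 0 0 1.9 -3.3 0 0;0 0 0 1.9 -3.3 0 0;0 0 0 1.9 -3.3 0 0;0 0 0 1.9 -3.3 0 0;0 0 0 1.9 -3.3 0 0;0 0 0 1.9 -3.3 0 0;0 0 0 1.9 -3.3 0 0;0 0 0 1.9 -3.3 0 0;0 0 0 1.9 -3.3 0 0;0 0 0 1.9 -3.3 0 0")

```text
time_s: 11.42
position: [0.426, -0.1115, 0.1652]
tool_rot: [[0.863, 0.505, 0.0], [0.505, -0.863, -0.0], [0.0, 0.0, -1.0]]
ft_force: [0.6, 0.2, 0.2]
grip_width: 0.0851
gripper_force: 0.0
```

Request:
jog_arm(plan="0 0 0 1.9 -3.3 0 0;0 0 0 1.9 -3.3 0 0;0 0 0 1.9 -3.3 0 0;0 0 0 1.9 -3.3 0 0;0 0 0 1.9 -3.3 0 0;0 0 0 1.9 -3.3 0 0;0 0 0 1.9 -3.3 0 0;0 0 0 1.9 -3.3 0 0;0 0 0 0 0 0 0;0 0 0 0 0 0 0")

```text
time_s: 12.25
position: [0.4236, 0.1929, 0.1649]
tool_rot: [[0.861, 0.508, -0.0], [0.508, -0.861, 0.0], [-0.0, -0.0, -1.0]]
ft_force: [0.2, 0.3, 0.2]
grip_width: 0.0853
gripper_force: 0.0
```

```bash
cat > uh.py <<'E'
from h import *
np.set_printoptions(precision=4,suppress=True)
s=env.observe(); p=s["position"]; print(p,s["q"],s["tool_rot"])
im=imaging.get_image("wrist"); save(im,"w5.png"); T=im["world_from_camera"]
f=240/np.tan(np.radians(im["fov_y"]/2)); v,u=np.mgrid[:480,:640]; dx,dy=u-im["cx"],v-im["cy"]; n=np.hypot(dx,dy)+1e-9; t=n/f; d=im["depth"]
P=np.stack([dx/n*np.tan(t)*d,dy/n*np.tan(t)*d,d],-1)@T[:3,:3].T+T[:3,3]
near=np.hypot(P[...,0]-.418,P[...,1]-.269)<.05
for nm,z in(("plate",.02),("rib",.054)):
    X=P[near&(abs(P[...,2]-z)<.004)&(d>0)]; print(nm,len(X),cv2.minAreaRect(X[:,:2].astype(np.float32)),np.median(X,0))
for o in models.tip_of("wrist","upper_half")[:3]: print(o["confidence"],o["at"],fatz(im,*o["at"],0))
E
python3 uh.py
```

```text
[0.4236 0.1929 0.1649] [ 9.8646 14.9805 90.1972  0.0015 74.8299 69.3186] [[ 0.8612  0.5082 -0.0001]
 [ 0.5082 -0.8612  0.    ]
 [-0.0001 -0.0001 -1.    ]]
plate 2208 ((0.4191586971282959, 0.2703295946121216), (0.05653289332985878, 0.060792915523052216), 30.2027587890625) [0.423  0.2631 0.0194]
rib 1453 ((0.419284462928772, 0.27013662457466125), (0.0492570623755455, 0.020589839667081833), 30.277158737182617) [0.42   0.27   0.0531]
0.82 [243.2, 170.4] [0.4183 0.2735 0.    ]
0.67 [363.6, 234.1] [0.4228 0.1437 0.    ]
0.6 [328.9, 66.0] [0.5415 0.2537 0.    ]
```

View pics/w5.png

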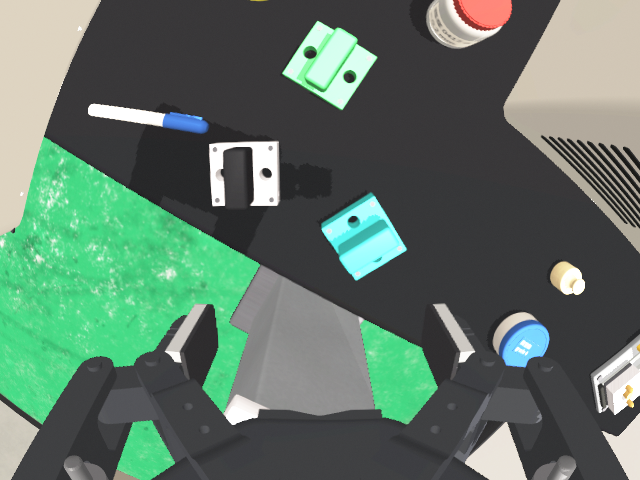

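The wrist view shows the silver half with its black rib at (243,172), and the rib runs along the tool's x axis. Its centre is (0.4192,0.2702) at yaw 30.2°. Go down to it in two stages.

Request:
jog_arm(plan="0 0 0.3 1.75 -3.4 0 0;0 0 0 1.8 -3.48 0 0;0 0 0 0 0 4 0;0 0 0 0 0 4 0;0 0 0 0 0 4 0;0 0 0 0 0 2 0;0 0 0 0 0 0 0;0 0 0 0 0 0 0;0 0 0 0 0 0 0;0 0 0 0 0 0 0", grip_force=100)

```text
time_s: 13.18
position: [0.4217, 0.2679, 0.0268]
tool_rot: [[0.867, 0.499, 0.003], [0.499, -0.867, 0.001], [0.003, 0.001, -1.0]]
ft_force: [0.4, 0.2, 1.0]
grip_width: 0.0852
gripper_force: 0.0
```

Run:
```python
from h import *
np.set_printoptions(precision=4,suppress=True)
s=env.observe(); p=s["position"]; R=s["tool_rot"]; print(p,s["ft_force"],R[:,0]); print(R.T@(np.array([.4192,.2702,-.011])-p)*100)
```

```text
[0.4217 0.2679 0.0268] [0.4069 0.235  0.9659] [0.8668 0.4986 0.0035]
[-0.1121 -0.3291  3.7821]
```

Request:
jog_arm(plan="0 0 0 -0.1 -0.3 1 0;0 0 0 0 0 1 0;0 0 0 0 0 1 0;0 0 0 0 0 0.6 0;0 0 0 0 0 0 0;0 0 0 0 0 0 0")

```text
time_s: 13.68
position: [0.4185, 0.27, -0.0102]
tool_rot: [[0.866, 0.499, 0.001], [0.499, -0.866, 0.0], [0.001, 0.0, -1.0]]
ft_force: [-0.1, 1.1, -0.4]
grip_width: 0.0858
gripper_force: 0.0
```

Request:
jog_arm(plan="0 0 0 0 0 0 200;0 0 0 0 0 0 255;0 0 0 0 0 0 255;0 0 0 0 0 0 255;0 0 0 0 0 0 255;0 0 0 0 0 0 255;0 0 0 0 0 0 255;0 0 0 0 0 0 255;0 0 0 0 0 0 255")

```text
time_s: 14.43
position: [0.4182, 0.27, -0.0105]
tool_rot: [[0.866, 0.499, 0.001], [0.499, -0.866, 0.0], [0.001, 0.0, -1.0]]
ft_force: [-0.4, 1.0, 4.6]
grip_width: 0.0186
gripper_force: 98.5
```

Gripped: 18.6 mm at 98.5 N. Lift and carry across in front of the chiller.

Request:
jog_arm(plan="0 0 0 0 0 -1 255;0 0 0 0 0 -3 255;0 0 0 0 0 -3 255;0 0 0 0 0 -3 255;0 0 0 0 0 -2 255;0 0 0 0 0 0 255;0 0 0 -1 1.7 0 255;0 0 0 -1.8 3.3 0 255;0 0 0 -1.8 3.3 0 255;0 0 0 -1.8 3.3 0 255")

```text
time_s: 15.27
position: [0.4193, 0.1362, 0.1076]
tool_rot: [[0.866, 0.5, -0.003], [0.5, -0.866, -0.0], [-0.002, -0.001, -1.0]]
ft_force: [0.9, -0.9, -1.5]
grip_width: 0.0183
gripper_force: 98.3
```

Request:
jog_arm(plan="0 0 0 -1.8 3.3 0 255;0 0 0 -1.8 3.3 0 255;0 0 0 -1.8 3.3 0 255;0 0 0 -1.8 3.3 0 255;0 0 0 -1.8 3.3 0 255;0 0 0 -1.8 3.3 0 255;0 0 0 -1.8 3.3 0 255;0 0 0 -1.8 3.3 0 255;0 0 0 -1.8 3.3 0 255;0 0 0 -1.8 3.3 0 255")

```text
time_s: 16.1
position: [0.4283, -0.2397, 0.1075]
tool_rot: [[0.867, 0.499, -0.002], [0.499, -0.867, 0.002], [-0.001, -0.003, -1.0]]
ft_force: [0.9, 0.9, -3.5]
grip_width: 0.0185
gripper_force: 98.3
```

Request:
jog_arm(plan="0 0 7 -1 1.8 0 255;0 0 7 0 0 0 255;0 0 7 0 0 0 255;0 0 7 0 0 0 255;0 0 7 0 0 0 255;0 0 7 0 0 0 255;0 0 7 0 0 0 255;0 0 7 0 0 0 255;0 0 0 0 0 0 255;0 0 0 0 0 0 255")

```text
time_s: 16.93
position: [0.4292, -0.2585, 0.1079]
tool_rot: [[0.9, -0.436, -0.002], [-0.436, -0.9, 0.002], [-0.002, -0.001, -1.0]]
ft_force: [0.6, -0.2, -2.8]
grip_width: 0.0186
gripper_force: 98.5
```

```bash
cat > pl.py <<'E'
from h import *
np.set_printoptions(precision=4,suppress=True)
s=env.observe(); p=s["position"]; R=s["tool_rot"]; print(s["time_s"],p,s["ft_force"],s["grip_width"]); yaw=np.degrees(np.arctan2(R[1,0],R[0,0])); print("tilt",R[:,2],"yaw",yaw,"rz tool",yaw+26.2)
a=np.radians(-26.2); ex=np.array([np.cos(a),np.sin(a)]); O=np.array([.5005,-.3655]); L=O-.075*ex
t=np.array([*(L-.001*ex),p[2]]); print("target",t,"shift cm",R.T@(t-p)*100)
E
python3 pl.py
python3 - <<'E'
from h import *
im=imaging.get_image("wrist"); save(im,"w6.png")
for q in("lower_face","upper_half"):
    for o in models.tip_of("wrist",q)[:3]: print(q,o["confidence"],o["at"],fatz(im,*o["at"],.044))
E
```

```text
16.9333 [ 0.4292 -0.2585  0.1079] [ 0.5684 -0.1953 -2.7749] 0.018599441773103687
tilt [-0.0015  0.0015 -1.    ] yaw -25.838489486392344 rz tool 0.36151051360765507
target [ 0.4323 -0.3319  0.1079] shift cm [ 3.4813  6.4755 -0.0117]
lower_face 0.63 [417.7, 186.3] [ 0.434465   -0.33357752  0.044     ]
upper_half 0.94 [319.1, 282.1] [ 0.40086586 -0.24397562  0.044     ]
upper_half 0.59 [36.0, 364.4] [0.43451611 0.07000646 0.044     ]
```

View pics/w6.png

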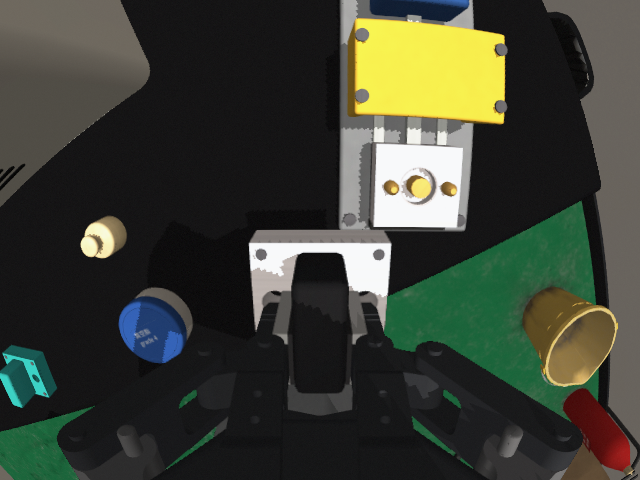

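The wrist view shows the half held square, with the lower half at (418,186) and its dowels at (390,188) and (450,190). I'll measure both relative to each other in this one view.

```bash
cat > rel.py <<'E'
from h import *
np.set_printoptions(precision=4,suppress=True)
im=imaging.get_image("wrist"); T=im["world_from_camera"]; s=env.observe(); R=s["tool_rot"]
f=240/np.tan(np.radians(im["fov_y"]/2)); v,u=np.mgrid[:480,:640]; dx,dy=u-im["cx"],v-im["cy"]; n=np.hypot(dx,dy)+1e-9; t=n/f; d=im["depth"]
P=np.stack([dx/n*np.tan(t)*d,dy/n*np.tan(t)*d,d],-1)@T[:3,:3].T+T[:3,3]
Q=(P-s["position"])@R   # tool frame
W=[.4332,-.3324]; m=(abs(P[...,2]-.044)<.003)&(np.hypot(P[...,0]-W[0],P[...,1]-W[1])<.045)
r=cv2.minAreaRect(P[m][:,:2].astype(np.float32)); print("lower face",m.sum(),r)
h=cv2.cvtColor(im["pixels"],cv2.COLOR_RGB2HSV)
b=(h[...,0]>12)&(h[...,0]<28)&(h[...,1]>110)&(np.hypot(P[...,0]-W[0],P[...,1]-W[1])<.04)&(P[...,2]>.042)&(P[...,2]<.062)
k,l,st,c=cv2.connectedComponentsWithStats(b.astype(np.uint8))
for i in range(1,k):
    if st[i,4]>15: X=P[l==i]; print("brass",st[i,4],c[i],"top",X[X[:,2]>np.percentile(X[:,2],60)].mean(0),X[:,2].max())
# held: plate front edge top, in tool frame
m=(abs(Q[...,0])<.05)&(abs(Q[...,1])<.045)&(Q[...,2]>-.03)&(Q[...,2]<.03)&(d>0)
X=Q[m]; 
for z in np.arange(-.04,.02,.004):
    Y=Q[(abs(Q[...,2]-z)<.002)&(abs(Q[...,0])<.05)&(abs(Q[...,1])<.045)&(d>0)]
    if len(Y): print(round(z,3),len(Y),np.percentile(Y[:,:2],[1,99],axis=0).ravel())
E
python3 rel.py
```

```text
lower face 5648 ((0.4341076612472534, -0.33429116010665894), (0.06083645299077034, 0.05613194778561592), 64.44055938720703)
brass 348 [418.7845 187.227 ] top [ 0.4341 -0.3337  0.0498] 0.05083454831107334
brass 151 [390.404  187.5695] top [ 0.4428 -0.3156  0.0568] 0.0585421794541969
brass 155 [447.9161 188.7613] top [ 0.426  -0.3518  0.0565] 0.058868581602100095
-0.04 258 [ 0.0056 -0.0206  0.0257  0.0196]
-0.036 156 [ 0.0229 -0.0101  0.0256  0.009 ]
-0.032 1853 [-0.0084 -0.03    0.0285  0.0293]
-0.028 3800 [-0.0091 -0.0302  0.0285  0.0294]
-0.024 417 [-0.0036 -0.0294  0.0286  0.0293]
-0.02 513 [-0.005  -0.0294  0.0288  0.0286]
-0.016 408 [-0.0061 -0.0296  0.0288  0.0283]
-0.012 368 [-0.0058 -0.0294  0.0287  0.0288]
-0.008 18 [ 0.0279 -0.0142  0.0282  0.028 ]
```

Request:
jog_arm(plan="0 0 0 1.2 2.2 0 255;0 0 0 1.2 2.2 0 255;0 0 0 1.25 2.15 0 255;0 0 0 0 0 2 255;0 0 0 0 0 2 255;0 0 0 0 0 0 255;0 0 0 0 0 0 255;0 0 0 0 0 0 255")

```text
time_s: 17.8
position: [0.4341, -0.334, 0.07]
tool_rot: [[0.899, -0.438, 0.001], [-0.438, -0.899, -0.001], [0.001, 0.001, -1.0]]
ft_force: [0.6, -0.3, -3.2]
grip_width: 0.0186
gripper_force: 98.6
```

```bash
sed -i 's/t=np.array(\[\*(L-.001\*ex),p\[2\]\])/t=np.array([.4335,-.3333,p[2]])/; s/yaw+26.2/yaw+25.8/' pl.py; python3 pl.py; python3 rel.py
```

```text
17.8 [ 0.4341 -0.334   0.07  ] [ 0.5594 -0.3165 -3.1676] 0.018611844248701485
tilt [ 0.0008 -0.001  -1.    ] yaw -25.993745574711816 rz tool -0.19374557471181575
target [ 0.4335 -0.3333  0.07  ] shift cm [-0.0811 -0.0376 -0.0001]
lower face 1904 ((0.4358793795108795, -0.3353458344936371), (0.06036660447716713, 0.05184544250369072), 64.59716033935547)
-0.04 263 [ 0.0056 -0.0201  0.0257  0.0196]
-0.036 151 [ 0.0226 -0.01    0.0256  0.0096]
-0.032 1277 [-0.0071 -0.03    0.0284  0.029 ]
-0.028 4378 [-0.0094 -0.0301  0.0284  0.0293]
-0.024 407 [-0.0038 -0.0298  0.0285  0.029 ]
-0.02 503 [-0.0049 -0.0294  0.0288  0.0286]
-0.016 420 [-0.0062 -0.0295  0.0287  0.0285]
-0.012 365 [-0.006  -0.0296  0.0286  0.0285]
-0.008 34 [ 0.0279 -0.026   0.0282  0.0279]
-0.004 61 [ 0.0467 -0.0436  0.0499  0.0445]
-0.0 1491 [ 0.0455 -0.0441  0.05    0.0439]
0.004 4 [ 0.0454 -0.023   0.0455  0.0123]
```

Request:
jog_arm(plan="0 0 -0.3 -0.06 -0.02 1 255;0 0 0 0 0 1 255;0 0 0 0 0 0.4 255;0 0 0 0 0 0.4 255;0 0 0 0 0 0 255;0 0 0 0 0 0 255")

```text
time_s: 18.35
position: [0.4333, -0.3334, 0.0412]
tool_rot: [[0.901, -0.434, 0.0], [-0.434, -0.901, -0.0], [0.0, 0.0, -1.0]]
ft_force: [0.6, -0.7, -3.9]
grip_width: 0.0183
gripper_force: 98.6
```

Request:
jog_arm(plan="0 0 0 0 0 0.3 255;0 0 0 0 0 0.2 255;0 0 0 0 0 0 255;0 0 0 0 0 0 255")

```text
time_s: 18.68
position: [0.4336, -0.3338, 0.0367]
tool_rot: [[0.901, -0.434, 0.001], [-0.434, -0.901, -0.001], [0.002, 0.001, -1.0]]
ft_force: [0.5, 0.5, 4.3]
grip_width: 0.019
gripper_force: 99.5
```

It went onto the dowels with no lateral force, and the plunger is compressing. Press on.

Request:
jog_arm(plan="0 0 0 0 0 0.15 255;0 0 0 0 0 0.15 255;0 0 0 0 0 0 255;0 0 0 0 0 0 255")

```text
time_s: 19.02
position: [0.4336, -0.3338, 0.0339]
tool_rot: [[0.901, -0.434, 0.001], [-0.434, -0.901, -0.001], [0.002, 0.001, -1.0]]
ft_force: [-0.1, 1.5, 6.8]
grip_width: 0.0186
gripper_force: 99.9
```

Request:
jog_arm(plan="0 0 0 0 0 0.1 255;0 0 0 0 0 0.1 255;0 0 0 0 0 0 255;0 0 0 0 0 0 255;0 0 0 0 0 0 255")

```text
time_s: 19.43
position: [0.4337, -0.3339, 0.0334]
tool_rot: [[0.901, -0.434, 0.002], [-0.434, -0.901, -0.002], [0.003, 0.001, -1.0]]
ft_force: [-3.7, 3.4, 21.0]
grip_width: 0.0185
gripper_force: 102.4
```

Request:
jog_arm(plan="0 0 0 0 0 0.04 255;0 0 0 0 0 0 255;0 0 0 0 0 0 255;0 0 0 0 0 0 255;0 0 0 0 0 0 255;0 0 0 0 0 0 255")

```text
time_s: 19.93
position: [0.4338, -0.3339, 0.0334]
tool_rot: [[0.901, -0.434, 0.002], [-0.434, -0.901, -0.003], [0.003, 0.001, -1.0]]
ft_force: [-4.8, 5.3, 24.8]
grip_width: 0.0184
gripper_force: 103.0
```

```bash
python3 pl.py
python3 - <<'E'
from h import *
im=imaging.get_image("side"); cv2.imwrite("pics/s7.png",cv2.resize(cv2.cvtColor(im["pixels"][170:310,370:530],cv2.COLOR_RGB2BGR),(640,560)))
E
```

```text
19.9333 [ 0.4338 -0.3339  0.0334] [-4.8466  5.3323 24.7595] 0.018371046432803937
tilt [ 0.0022 -0.0027 -1.    ] yaw -25.743041343400932 rz tool 0.05695865659906829
target [ 0.4335 -0.3333  0.0334] shift cm [-0.05   -0.0442 -0.0002]
```

View pics/s7.png

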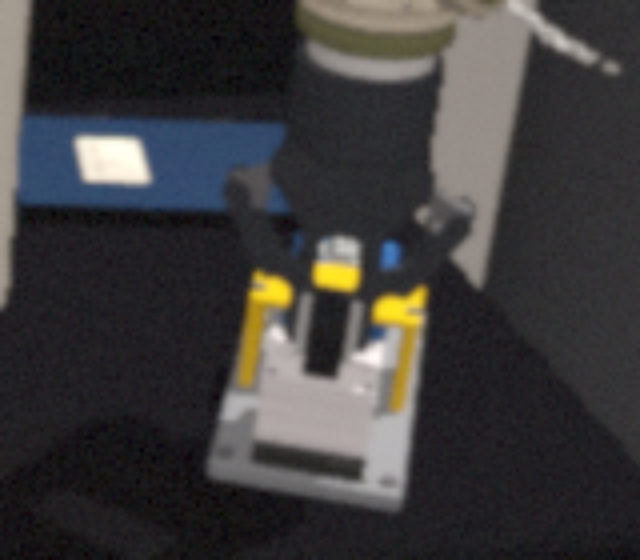

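The side crop shows the two halves closed as one block at (315,410), with no gap. The height stays at 0.0334 (0.0335 expected) as the force rises, so the faces are flush. Handing in.

```bash
python3 -c "
from h import *
print(job.close_job())"
```

```text
the job is handed in; nothing more can be done
None
```

The job is handed in (no verdict came back): I cranked the carriage to its front stop, set the upper half on the dowels, and was still holding it pressed flush with about 25 N, with the tin, weight and jar left alone.

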